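# Key in the start sequence on a deep-welled sloping console

### The arm

A 7-joint arm with a two-finger parallel gripper is mounted at the origin on a cart in front of the work surface, level with it; the furniture and walls round the work are solid. World frame = base frame: x ahead of the robot, y to its left, z up, the work surface at z = 0. Lengths are in mm, angles in rad, forces in N, time in s.
With the tool pointing down it reaches from about 400 to 850 mm from the base axis. Payload 10.4 kg.
Tool frame: the origin (TCP) lies on the centre line of the jaws, within the pads' length; the fingertips stand 25 mm ahead of it and the grasp point (between the pads) lies 6 mm ahead of it; z points along the fingers, y is the line along which they close (so a half turn about z gives the same grasp; the last joint's range is limited). The gripper opens to 87 mm and grips with 3 to 60 N. Pads are 19 mm wide; open, the fingers measure 117 mm over their backs; the gripper's body (75 mm by 190 mm) begins 51 mm behind the grasp point.
Start: joints at [-1.136, 0.332, -0.065, 1.46, 0.022, 1.35, -0.088], TCP at [276.225, 560.668, 247.576] pointing down, gripper open.
Joint ranges: [-2.6, 2.6], [-0.5, 2.12], [-1.47, 1.34], [0.16, 2.42], [-1.27, 4.41], [0.06, 2.06], [-2.6, 2.6]. Speed limits (rad/s): [2.22, 2.22, 2.79, 2.79, 3.14, 3.14, 3.14].

### API

Orientations are given as a rotation vector (axis times angle).
In Python, from cell import manip, read_camera gives the robot as it stands (manip), with the cameras as plain functions.
- The arm moves only by the shell command python3 jog.py, which reads ROWS from standard input. ROWS is a JSON object whose key "plan" holds a list of rows, 1 to 12 of them, each of 5 numbers: the finger opening in mm, then dx, dy, dz in a scale on which 1.0 is 200 mm, then a turn about the tool's z in fractions of the full range, 1 being 4 rad; each row shifts and turns the commanded pose from where the row before left it, along the tool's axes as they then stand; what a row does not reach is not made up. A row lasts 1/12 s, in which the tool goes at most 41.7 mm and 0.125 rad, less where a joint would pass 70% of its speed; a pose out of reach is approached as far as the arm can. The fingers move at their own pace and stop on an object; the grip force is fixed at half the most. Time passes only in rows, so rows that do not move let the fingers close. It prints the time, the measured TCP pose, the force, the opening and the grip force at its end. Shift and turn numbers lie between -1 and 1, and a call with a number outside is refused. Input that does not fit is refused with a message, and nothing moves.
- manip.read_state(): the state, without advancing time (a new reading comes with each control period).
- read_camera(name): name is "side" or "top" or "wrist"; returns a dict with "image" (384x512x3 uint8, red, green, blue), "intrinsics" (3x3 intrinsics, pixels), "view" (4x4, takes a point from world to camera coordinates). Camera axes: x right, y up, looking along -z (the intrinsics and any distortion apply to the point x, -y, -z); pixel columns grow to the right and rows downward; lengths in mm; the calibration is good to about 2 mm. A picture is of the moment at which its call begins. There is no depth.
- manip.finish_job(): hands the job in; it is judged then, once.
The state is a dict: "time_s": time; "qpos": joint angles; "dq": joint speeds; "tau": joint torques, N m; "tool_pos": TCP position; "orientation": TCP orientation; "contact_force": force on the tool from outside, world axes, zero at the start; "ft_torque": the same for the moment, N m; "gripper_width": finger opening in mm; "finger_force": force on a finger pad.
Only numpy, scipy, OpenCV 4.12 (cv2) and the standard library are available. Lean on these libraries where they do the work, as an engineer would, in place of code of your own. Each camera call takes 0.05 s, during which the arm holds its last target. There are 200 camera calls.

### The job

Start up the plate press from the sloping key console: push in the round key until it snaps home and stays, then the square key, then the triangular key, one after the other; last, hold the bar key fully down for about two seconds and let it spring out again. The keys sit at different depths in their wells, so feel for each one and press it gently (10 to 15 N does it, never over 30 N), and leave the masking tape and the marker pen where they lie.

Things in the scene. Friction and masses are not known exactly. Their poses are not given: they have to be found in the camera images.
- console: grey steel key console fixed to the bench, 272 mm wide along own y, its highest edge about 0.15 m up. Its face slopes 32 degrees, low edge on the operator's side (own -x). Origin on the bench (z = 0) under it; x points away from the operator, z up. Four equal key blocks stand side by side on it, 63 mm apart along y, in an order that differs each time.
- block_round: key block fixed on the console, with a round button 35 mm across, plain aluminium, deep in a well (inside 40 mm down the slope by 48 mm along own y), walls 3.5 mm; its up-slope wall rises 14 mm above the mouth as a visor. Well axis, along which the key goes in: (sin 32 deg, 0, -cos 32 deg) in the block's axes. Origin on the bench; console's axes.
- block_square: key block fixed on the console, with a square button 34 x 34 mm, plain aluminium, deep in a well (inside 40 mm down the slope by 48 mm along own y), walls 3.5 mm; its up-slope wall rises 14 mm above the mouth as a visor. Well axis, along which the key goes in: (sin 32 deg, 0, -cos 32 deg) in the block's axes. Origin on the bench; console's axes.
- block_tri: key block fixed on the console, with a triangular button, about 41 mm a side, one corner up the slope, plain aluminium, deep in a well (inside 40 mm down the slope by 48 mm along own y), walls 3.5 mm; its up-slope wall rises 14 mm above the mouth as a visor. Well axis, along which the key goes in: (sin 32 deg, 0, -cos 32 deg) in the block's axes. Origin on the bench; console's axes.
- block_bar: key block fixed on the console, with a narrow bar 15 mm by 43 mm, long along the block's own y, plain aluminium, deep in a well (inside 40 mm down the slope by 48 mm along own y), walls 3.5 mm; its up-slope wall rises 14 mm above the mouth as a visor. Well axis, along which the key goes in: (sin 32 deg, 0, -cos 32 deg) in the block's axes. Origin on the bench; console's axes.
- block_round_mouth (a point): centre of the mouth of this block's well, in the plane of the collar's rim (axes as the block's, not tilted). The key's flat top lies 15 to 25 mm below this, along the well's axis, when out: a depth that differs from block to block, is not reported and must be felt or seen; home is 8 mm deeper still.
- block_square_mouth (a point): centre of the mouth of this block's well, in the plane of the collar's rim (axes as the block's, not tilted). The key's flat top lies 15 to 25 mm below this, along the well's axis, when out: a depth that differs from block to block, is not reported and must be felt or seen; home is 8 mm deeper still.
- block_tri_mouth (a point): centre of the mouth of this block's well, in the plane of the collar's rim (axes as the block's, not tilted). The key's flat top lies 15 to 25 mm below this, along the well's axis, when out: a depth that differs from block to block, is not reported and must be felt or seen; home is 8 mm deeper still.
- block_bar_mouth (a point): centre of the mouth of this block's well, in the plane of the collar's rim (axes as the block's, not tilted). The key's flat top lies 15 to 25 mm below this, along the well's axis, when out: a depth that differs from block to block, is not reported and must be felt or seen; home is 8 mm deeper still.
- key_round (a joint): stem travel of the round button in m: 0 out, 0.008 home. Over-centre snap spring: resists with about 7 to 11 N at the start, falling to nothing at half travel (4 mm), then pulls itself home and stays in; it cannot be drawn out again by hand. Hard stop behind. The button's face sits on a stiff rubber pad that gives a further 1 mm per 8 N, not counted in this value.
- key_square (a joint): stem travel of the square button in m: 0 out, 0.008 home. Over-centre snap spring: resists with about 7 to 11 N at the start, falling to nothing at half travel (4 mm), then pulls itself home and stays in; it cannot be drawn out again by hand. Hard stop behind. The button's face sits on a stiff rubber pad that gives a further 1 mm per 8 N, not counted in this value.
- key_tri (a joint): stem travel of the triangular button in m: 0 out, 0.008 home. Over-centre snap spring: resists with about 7 to 11 N at the start, falling to nothing at half travel (4 mm), then pulls itself home and stays in; it cannot be drawn out again by hand. Hard stop behind. The button's face sits on a stiff rubber pad that gives a further 1 mm per 8 N, not counted in this value.
- key_bar (a joint): stem travel of the bar button in m: 0 out, 0.008 home. Plain return spring: 4 N to start, 10 N at the stop; springs back out when released. Hard stop behind. The button's face sits on a stiff rubber pad that gives a further 1 mm per 8 N, not counted in this value.
- masking_roll: loose roll of masking tape lying flat on the bench, 100 mm across, 25 mm high; a bystander. Origin: centre of its underside.
- marker: loose marker pen lying on the bench, 135 mm long, 17 mm thick; a bystander.

How it is judged:
By the outcome, as a careful person would: the job done as asked, in the order asked, and still so for the second after the job is handed in, with the robot touching nothing.
It also fails if it takes over 53 s, if anything falls off the work surface, if the arm or the gripper's body presses on something with over 40 N, if the wrist force passes 120 N, or if a joint passes its speed limit or range.

## Working session

There is one attempt and no reset: what is moved stays moved. The work goes in short steps, Python scripts to look and compute and a shell command to move; the robot and the scene stay as the last step left them, time stands still between calls to the robot, and variables do not carry over. Pictures are saved under pics/ and viewed, at most 12 in all, crops included, and the job is handed in when it is done.

```bash
ls; mkdir -p pics; python3 - <<'E'
from cell import manip, read_camera
import cv2,pickle
s=manip.read_state();print(s)
d={}
for n in("top","side"):
    c=read_camera(n);d[n]=c;cv2.imwrite(f"pics/{n}0.png",cv2.resize(c["image"][:,:,::-1],(768,576),interpolation=cv2.INTER_CUBIC));print(n,c["intrinsics"],c["view"],c.keys())
pickle.dump(d,open("cams.pkl","wb"))
E
```

```text
cell.py
jog.py
pics
{'time_s': 0.0, 'qpos': array([-1.13563461,  0.33286004, -0.06475601,  1.46094114,  0.02161686,
        1.34988548, -0.0884814 ]), 'dq': array([ 8.00115758e-04, -8.48489128e-04,  6.87599917e-04, -7.25633332e-05,
        8.34947263e-04,  3.19784573e-04,  1.09199344e-03]), 'tau': array([-6.98119275e-04, -6.23236728e+01,  2.42525636e-02, -3.89907753e+01,
       -6.15328085e-02,  3.95387539e-02,  1.16516067e-04]), 'tool_pos': array([276.03784618, 560.35030139, 246.76153015]), 'orientation': array([-7.12583395e-01, -3.05944753e+00,  2.15783069e-03]), 'contact_force': array([-0.10745388,  0.8681477 ,  0.72856819]), 'ft_torque': array([ 0.03041759,  0.00316987, -0.01367377]), 'finger_force': 0.0, 'gripper_width': 87.23433631650057}
top [[351.72360321   0.         258.67504218]
 [  0.         351.72360321 194.05145581]
 [  0.           0.           1.        ]] [[ 2.75871450e-02 -9.99619229e-01 -5.88004767e-04  9.67799677e+01]
 [ 9.82004831e-01  2.69910789e-02  1.86917076e-01 -5.39618364e+02]
 [-1.86830033e-01 -5.73393201e-03  9.82375519e-01 -8.36965160e+02]
 [ 0.00000000e+00  0.00000000e+00  0.00000000e+00  1.00000000e+00]] dict_keys(['image', 'intrinsics', 'view'])
side [[400.6300766    0.         254.36909818]
 [  0.         400.6300766  183.20696003]
 [  0.           0.           1.        ]] [[ 9.36535717e-01 -3.50534818e-01  5.11792185e-03 -4.36633275e+02]
 [ 2.15021039e-01  5.85886888e-01  7.81346599e-01 -2.54449189e+02]
 [-2.76887711e-01 -7.30658536e-01  6.24076357e-01 -8.20929639e+02]
 [ 0.00000000e+00  0.00000000e+00  0.00000000e+00  1.00000000e+00]] dict_keys(['image', 'intrinsics', 'view'])
```

View pics/top0.png

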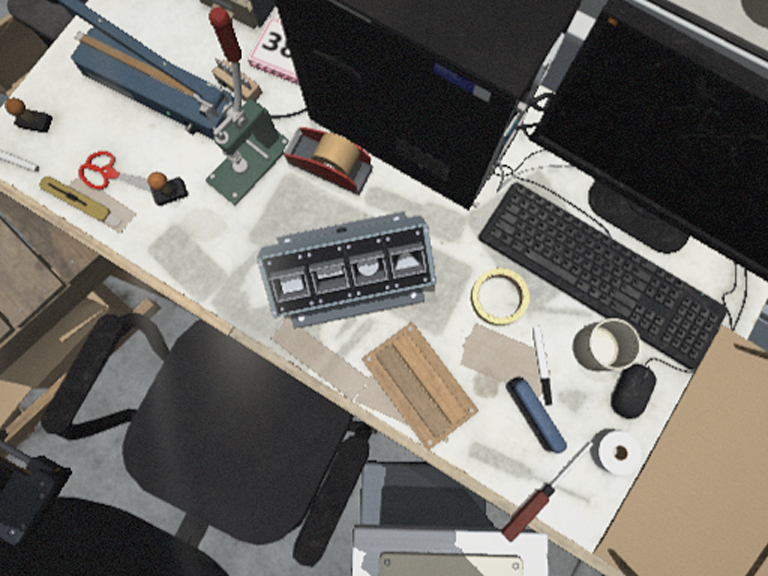

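View pics/side0.png

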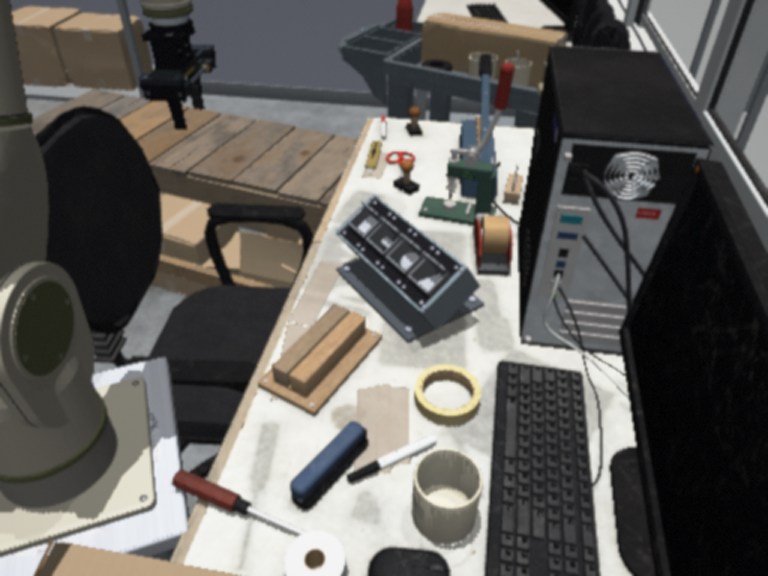

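The pictures show the console at about top-view (345,265), with the keys from left to right probably square, bar, round, tri. The roll is at (500,297), the marker at (541,365), and the gripper at side-view (180,70). Next I need close-ups of the keys and the finger shape.

```bash
python3 - <<'E'
from cell import manip, read_camera
import cv2,pickle,numpy as np
d=pickle.load(open("cams.pkl","rb"))
c=read_camera("wrist");d["wrist"]=c;pickle.dump(d,open("cams.pkl","wb"))
t=cv2.resize(d["top"]["image"][138:222,168:298],None,fx=6,fy=6,interpolation=cv2.INTER_CUBIC)
cv2.imwrite("pics/topc.png",t[:,:,::-1])
w=cv2.resize(c["image"],(400,300));s=cv2.resize(d["side"]["image"][0:100,80:160],(400,500),interpolation=cv2.INTER_CUBIC)
o=np.zeros((500,800,3),np.uint8);o[:300,:400]=w;o[:,400:]=s
cv2.imwrite("pics/wr.png",o[:,:,::-1]);print(t.shape)
s=cv2.resize(d["side"]["image"][125:230,220:325],None,fx=5.7,fy=5.7,interpolation=cv2.INTER_CUBIC)
cv2.imwrite("pics/sidec.png",s[:,:,::-1])
E
```

```text
(504, 780, 3)
```

View pics/topc.png

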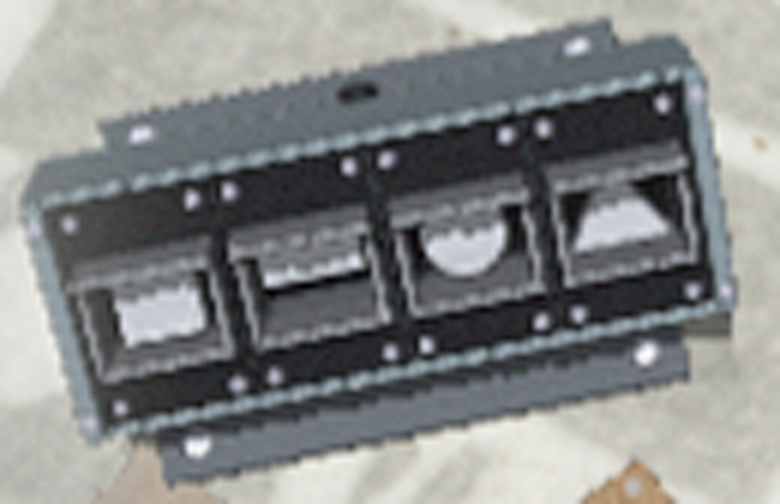

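View pics/wr.png

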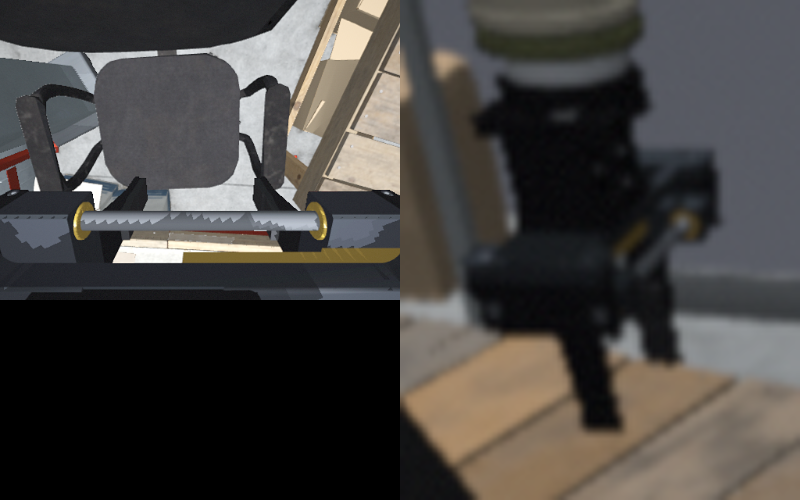

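View pics/sidec.png

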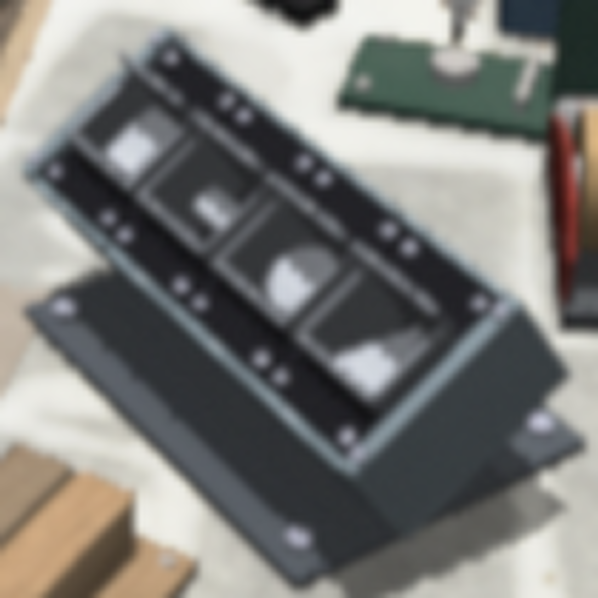

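The order from +y to -y is square, bar, round, tri. I read the silver frame corners and the lower collar corners off these crops and will fit the console model to both views at once.

```bash
cat > h.py <<'E'
import numpy as np,pickle,cv2
from scipy.optimize import least_squares
C=pickle.load(open("cams.pkl","rb"))
def proj(n,P,c=None):
    c=c or C[n];p=np.asarray(P)@c["view"][:3,:3].T+c["view"][:3,3];p=p*[1,-1,-1]
    q=p@c["intrinsics"].T;return q[:,:2]/q[:,2:]
a=np.radians(32);ca,sa=np.cos(a),np.sin(a)
def pts(p,uvn): # frame centre x,y,z,yaw ; u upslope, v=own y, n outward
    u,v,n=np.asarray(uvn,float).T
    c,s=np.cos(p[3]),np.sin(p[3]);X=u*ca-n*sa;Z=u*sa+n*ca
    return np.c_[p[0]+c*X-s*v,p[1]+s*X+c*v,p[2]+Z]
E
cat > fit.py <<'E'
from h import *
tf=np.array([(28,200),(88,432),(725,303),(693,80)])/6+[168,138]-.4
tc=np.array([(103,382),(233,355),(255,348),(391,318),(413,316),(544,291),(565,286),(698,262)])/6+[168,138]-.4
sf=np.array([(165,35),(28,172),(350,465),(515,305)])/5.7+[220,125]-.4
sc=np.array([(128,192),(150,190),(207,253),(218,258),(286,330),(296,333),(372,402)])/5.7+[220,125]-.4
vs=[94.5,31.5,-31.5,-94.5]
def res(p):
    S,u0,h=p[4:7]
    F=pts(p,[(S/2,136,0),(-S/2,136,0),(-S/2,-136,0),(S/2,-136,0)])
    co=lambda w,l:pts(p,[(u0-l/2,v+s*w/2,h) for v in vs for s in(1,-1)])
    r=[proj("top",F)-tf,proj("side",F)-sf,proj("top",co(55,47))-tc,proj("side",co(51.5,43.5)[1:])-sc]
    return np.concatenate([x.ravel() for x in r])
s=least_squares(res,[600,220,110,.15,100,0,10],loss="soft_l1")
print(s.x.round(3),s.cost);print(res(s.x).reshape(-1,2).round(1).tolist())
S,u0,h=s.x[4:7]
print("mouths",pts(s.x,[(u0,v,h) for v in vs]).round(1).tolist())
print("top edge z",pts(s.x,[(S/2,0,0)])[0])
pickle.dump(s.x,open("fit.pkl","wb"))
E
python3 fit.py
```

```text
[5.58597e+02 1.75903e+02 9.84860e+01 2.27000e-01 9.66860e+01 1.12000e-01
 8.68600e+00] 11.94267030514098
[[-1.3, 1.8], [-1.0, 0.3], [1.7, 0.2], [1.5, -0.3], [0.4, -0.8], [0.0, -0.9], [1.2, 2.0], [0.9, 1.5], [-0.7, -0.5], [0.3, -0.5], [-0.1, 0.1], [-0.2, 0.6], [-0.6, 0.3], [-0.0, 0.0], [-0.3, 0.2], [-0.1, -0.2], [0.5, -1.3], [-1.0, 1.2], [-0.4, -0.3], [0.2, 1.1], [-0.2, -1.2], [0.7, 0.7], [-0.1, -0.1]]
mouths [[532.9, 267.0, 105.9], [547.1, 205.6, 105.9], [561.3, 144.2, 105.9], [575.5, 82.8, 105.9]]
top edge z [598.54352769 185.12676474 124.10428864]
```

```bash
sed -i 's/S,u0,h=p\[4:7\]/S,u0,h,W=p[4:8];W=W\/2/; s/-136/-W/g; s/136/W/g; s/100,0,10\]/100,0,10,270]/' fit.py; python3 fit.py
python3 - <<'E'
from h import *
p=pickle.load(open("fit.pkl","rb"));S,u0,h,W=p[4:8]
def draw(n,o,sz,k):
    im=cv2.resize(C[n]["image"][o[1]:o[1]+sz[1],o[0]:o[0]+sz[0]],None,fx=k,fy=k,interpolation=cv2.INTER_CUBIC)[:,:,::-1].copy()
    def pl(uvn,col):
        q=(proj(n,pts(p,uvn))+.5-o)*k;cv2.polylines(im,[q.round().astype(int)],True,col,1)
    pl([(S/2,W/2,0),(-S/2,W/2,0),(-S/2,-W/2,0),(S/2,-W/2,0)],(255,255,0))
    for v in(94.5,31.5,-31.5,-94.5):
        for a_,b,col in((20,24,(0,0,255)),(23.5,27.5,(0,255,0))):
            pl([(u0+i*a_,v+j*b,h) for i,j in((1,1),(1,-1),(-1,-1),(-1,1))],col)
        pl([(u0+20,v+27.5,h+14),(u0+20,v-27.5,h+14)],(255,0,255))
    return im
A=draw("top",(168,138),(130,84),4);B=draw("side",(215,120),(100,110),5)[:,:]
o=np.zeros((600,800,3),np.uint8)
B=cv2.resize(B,(280,308));o=np.zeros((336+0,800,3),np.uint8);o[:,:520]=A;o[:308,520:]=B
cv2.imwrite("pics/ov.png",o)
E
```

```text
[ 5.58387e+02  1.75843e+02  1.00087e+02  2.30000e-01  9.66700e+01
 -5.77000e-01  7.27800e+00  2.64153e+02] 6.455011565659739
[[0.2, 1.6], [0.5, 0.1], [0.3, 0.3], [-0.1, -0.2], [0.9, -0.7], [0.6, -0.6], [0.3, 0.6], [-0.1, 0.1], [-0.6, -0.3], [0.4, -0.4], [-0.0, 0.1], [-0.2, 0.6], [-0.6, 0.3], [0.0, -0.0], [-0.2, 0.2], [-0.1, -0.3], [0.5, -1.2], [-1.1, 1.2], [-0.4, -0.3], [0.2, 1.1], [-0.2, -1.2], [0.8, 0.7], [0.0, -0.2]]
mouths [[532.6, 266.9, 106.0], [547.0, 205.5, 106.0], [561.3, 144.2, 106.0], [575.7, 82.8, 106.0]]
top edge z [598.30179326 185.17064431 125.70104925]
```

View pics/ov.png

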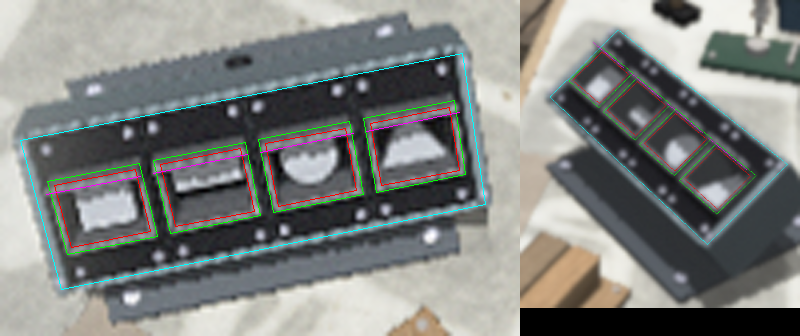

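The overlay matches: collar rims and frame line up in both views. Next I check the fingertip thickness in a wrist-picture crop, since a vertical finger has to enter a 32° well.

```bash
python3 - <<'E'
from h import *
c=C["wrist"];im=c["image"][205:345,100:430]
im=np.clip(cv2.resize(im,None,fx=2.4,fy=2.4,interpolation=cv2.INTER_CUBIC).astype(float)*1.8,0,255).astype(np.uint8)
cv2.imwrite("pics/wf.png",im[:,:,::-1])
from cell import manip, read_camera
from scipy.spatial.transform import Rotation as R
s=manip.read_state();Rt=R.from_rotvec(s["orientation"]).as_matrix();print(Rt.round(3))
for y in(43.5,58.5,-43.5,-58.5):
  for z in(25,0,-25):
    P=s["tool_pos"]+np.array([[0,y,z],[9.5,y,z],[-9.5,y,z]])@Rt.T
    print(y,z,((proj("wrist",P)-[100,205])*2.4).round().tolist())
E
```

```text
[[-0.897  0.442 -0.   ]
 [ 0.442  0.897 -0.001]
 [-0.    -0.001 -1.   ]]
43.5 25 [[536.0, 90.0], [538.0, 57.0], [533.0, 122.0]]
43.5 0 [[560.0, 141.0], [564.0, 104.0], [557.0, 177.0]]
43.5 -25 [[594.0, 211.0], [599.0, 169.0], [590.0, 252.0]]
58.5 25 [[592.0, 90.0], [596.0, 57.0], [589.0, 122.0]]
58.5 0 [[626.0, 141.0], [631.0, 104.0], [621.0, 177.0]]
58.5 -25 [[672.0, 211.0], [678.0, 169.0], [665.0, 252.0]]
-43.5 25 [[207.0, 90.0], [204.0, 57.0], [209.0, 122.0]]
-43.5 0 [[181.0, 141.0], [177.0, 104.0], [185.0, 177.0]]
-43.5 -25 [[146.0, 211.0], [141.0, 169.0], [151.0, 252.0]]
-58.5 25 [[150.0, 90.0], [146.0, 57.0], [153.0, 122.0]]
-58.5 0 [[116.0, 141.0], [111.0, 104.0], [120.0, 177.0]]
-58.5 -25 [[69.0, 211.0], [62.0, 169.0], [75.0, 252.0]]
```

View pics/wf.png

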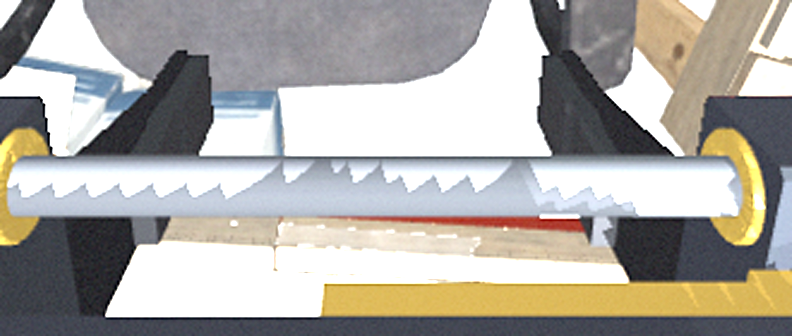

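```bash
cat > dep.py <<'E'
from h import *
from scipy.optimize import brentq
p=pickle.load(open("fit.pkl","rb"));S,u0,h,W=p[4:8]
for nm,v,u,px in(("square",94.5,-17,(165,343)),("bar",31.5,-7.5,(322,274)),("round",-31.5,-17.5,(467,277)),("tri",-94.5,-11.8,(623,242)),("tri2",-94.5,-17.7,(623,242))):
    t=np.array(px)/6+[168,138]-.4
    f=lambda D:proj("top",pts(p,[(u0+u,v,h-D)]))[0,1]-t[1]
    print(nm,[ (D,round(f(D),2)) for D in(15,20,25,33)])
# ray-plane of console back features
def ray(n,px,z):
    c=C[n];R_=c["view"][:3,:3];o=-R_.T@c["view"][:3,3];d=R_.T@(np.array([1,-1,-1])*(np.linalg.inv(c["intrinsics"])@[*px,1]));return o+d*(z-o[2])/d[2]
yaw=p[3];
def loc(P): d=P[:2]-p[:2];c,s=np.cos(yaw),np.sin(yaw);return (np.array([c*d[0]+s*d[1],-s*d[0]+c*d[1]])).round(1)
# far flange edge z~5 ; ridge: boundary between housing and frame top; side: lower/back corner of side panel
for z in(0,5): print("flange far top",z,loc(ray("top",np.array((355,75))/6+[168,138],z)),"side flange corner",loc(ray("side",np.array((585,440))/5.7+[220,125],z)))
for z in(80,100,126): print("side panel back corner",z,loc(ray("side",np.array((567,375))/5.7+[220,125],z)), "top right hump",loc(ray("top",np.array((690,40))/6+[168,138],z)),"dispenser",loc(ray("top",np.array((325,178))/1.5,z*0+20)))
E
python3 dep.py
```

```text
square [(15, np.float64(-0.78)), (20, np.float64(-1.5)), (25, np.float64(-2.22)), (33, np.float64(-3.34))]
bar [(15, np.float64(2.01)), (20, np.float64(1.33)), (25, np.float64(0.67)), (33, np.float64(-0.38))]
round [(15, np.float64(0.23)), (20, np.float64(-0.43)), (25, np.float64(-1.09)), (33, np.float64(-2.12))]
tri [(15, np.float64(-1.16)), (20, np.float64(-1.78)), (25, np.float64(-2.39)), (33, np.float64(-3.37))]
tri2 [(15, np.float64(1.09)), (20, np.float64(0.46)), (25, np.float64(-0.17)), (33, np.float64(-1.16))]
flange far top 0 [110.    0.6] side flange corner [ 115.6 -114. ]
flange far top 5 [108.3   0.4] side flange corner [ 111.4 -118. ]
side panel back corner 80 [  69.5 -141.4] top right hump [  70.1 -141.6] dispenser [197.9  11.4]
side panel back corner 100 [  51.8 -158.6] top right hump [  63.7 -138.8] dispenser [197.9  11.4]
side panel back corner 126 [  28.8 -180.9] top right hump [  55.5 -135.2] dispenser [197.9  11.4]
```

```bash
cat >> dep.py <<'E'
print("tower", ray("side",np.array((524,342))/1.5,0), loc(ray("side",np.array((524,342))/1.5,0)), ray("top",np.array((470,207))/1.5,0),loc(ray("top",np.array((470,207))/1.5,0)),loc(ray("top",np.array((310,122))/1.5,0)))
o=(245-25,125);k=8
im=cv2.resize(C["side"]["image"][o[1]:o[1]+75,o[0]:o[0]+85],None,fx=k,fy=k,interpolation=cv2.INTER_CUBIC)[:,:,::-1].copy()
im=np.clip(im.astype(float)*1.3,0,255).astype(np.uint8)
K={94.5:[(17,17),(17,-17),(-17,-17),(-17,17)],31.5:[(7.5,21.5),(7.5,-21.5),(-7.5,-21.5),(-7.5,21.5)],-31.5:[(17.5*np.cos(t),17.5*np.sin(t)) for t in np.linspace(0,6.1,20)],-94.5:[(23.7,0),(-11.8,-20.5),(-11.8,20.5)]}
for v,sh in K.items():
    for D,col in((15,(0,255,0)),(20,(0,255,255)),(25,(0,0,255))):
        q=(proj("side",pts(p,[(u0+a_,v+b,h-D) for a_,b in sh]))+.5-o)*k
        cv2.polylines(im,[q.round().astype(int)],True,col,1)
cv2.imwrite("pics/dep.png",im)
E
python3 dep.py | tail -1
```

```text
tower [713.27446228 -19.1535615    0.        ] [ 106.4 -225.1] [707.69918165 -34.29164512   0.        ] [  97.6 -238.6] [323.4  19.9]
```

View pics/dep.png

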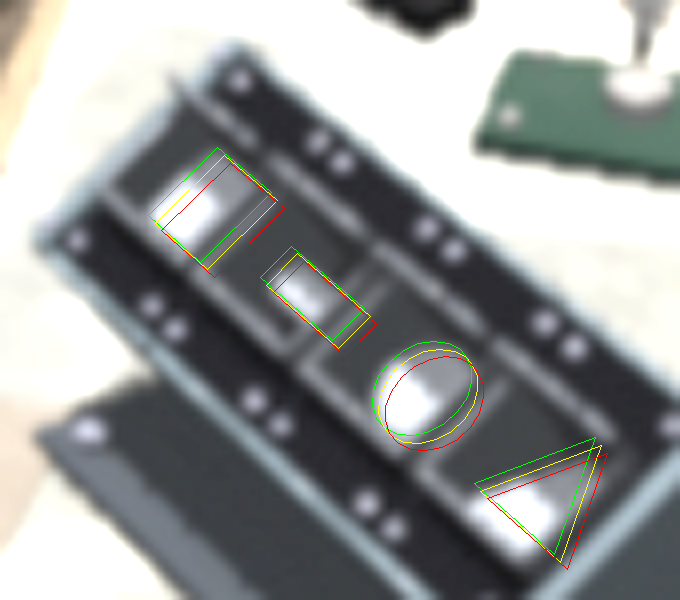

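Side picture with depth overlays: square ~15-17 mm (left edge at 150,215), bar ~20 mm (270,290), round ~17-20 mm (375,400), tri ~20 mm (470,510). The hand can only stay vertical. So I'll press with the operator-side finger alone, its flat pad facing the visor and the other finger hanging behind the console. First I turn the tool so its y lies along console x.

Units first: shifts go in shares of 200 mm and turns go in shares of 4 rad. So 0.125 rad is 0.0313.

```bash
cat > go.py <<'E'
# usage: go.py key uP D [dv]: needed shift in tool axes; also prints where the tip is now
import sys
from h import *
from cell import manip, read_camera
from scipy.spatial.transform import Rotation as R
p=pickle.load(open("fit.pkl","rb"));S,u0,h=p[4:7];yaw=p[3]
V={"square":94.5,"bar":31.5,"round":-31.5,"tri":-94.5}
def main(k,uP,D,dv=0):
    s=manip.read_state();Rt=R.from_rotvec(s["orientation"]).as_matrix()
    cx=np.array([np.cos(yaw),np.sin(yaw),0])
    print("t",round(s["time_s"],2),"turn",round(-np.arctan2(np.cross(Rt[:,1],cx)[2],Rt[:,1]@cx),4),"tilt",Rt[:2,2].round(4))
    tip=s["tool_pos"]+Rt@[0,-s["gripper_width"]/2,25]
    m=pts(p,[(u0,V[k],h)])[0];d=tip-m;X=d@cx;Y=d@[-cx[1],cx[0],0];Z=d[2]
    print("tip now u %.1f D %.1f v %.1f"%(X*ca+Z*sa,X*sa-Z*ca,Y),"F",s["contact_force"].round(1))
    T=m+(uP*ca+D*sa)*cx+np.array([-cx[1],cx[0],0])*dv+[0,0,uP*sa-D*ca]
    print("shift tool",(Rt.T@(T-tip)).round(1),"q",s["qpos"].round(2))
if __name__=="__main__":main(sys.argv[1],*map(float,sys.argv[2:]))
E
echo '{"plan":[[87, 0, 0, 0, 0.0313], [87, 0, 0, 0, 0.0313], [87, 0, 0, 0, 0.0313], [87, 0, 0, 0, 0.0313], [87, 0, 0, 0, 0.0313], [87, 0, 0, 0, 0.0313], [87, 0, 0, 0, 0.0313]]}' | python3 jog.py
python3 go.py round -8 -35
```

```text
time_s: 0.73
tool_pos: [276.1, 560.5, 247.2]
orientation: [1.949, 2.463, -0.001]
contact_force: [0.6, 0.4, -0.2]
gripper_width: 87.2
finger_force: 0.0
t 0.73 turn 0.0023 tilt [-0.0002 -0.0006]
tip now u -130.6 D -218.7 v 470.2 F [ 0.6  0.4 -0.2]
shift tool [-470.6  200.2   91. ] q [-1.23  0.33  0.05  1.47 -0.02  1.35 -0.94]
```

Scaled: -34 mm is -0.17, 14.5 mm is 0.0725, 0.002 rad is 0.0005.

```bash
echo '{"plan":[[87, -0.17, 0.0725, 0, 0.0005], [87, -0.17, 0.0725, 0, 0], [87, -0.17, 0.0725, 0, 0], [87, -0.17, 0.0725, 0, 0], [87, -0.17, 0.0725, 0, 0], [87, -0.17, 0.0725, 0, 0], [87, -0.17, 0.0725, 0, 0], [87, -0.17, 0.0725, 0, 0], [87, -0.17, 0.0725, 0, 0], [87, -0.17, 0.0725, 0, 0], [87, -0.17, 0.0725, 0, 0], [87, -0.17, 0.0725, 0, 0]]}' | python3 jog.py
python3 go.py round -8 -35
```

```text
time_s: 1.73
tool_pos: [541.5, 203.1, 247.5]
orientation: [-1.944, -2.468, -0.0]
contact_force: [0.9, 0.4, 0.1]
gripper_width: 87.3
finger_force: 0.0
t 1.73 turn 0.0066 tilt [-0.0001  0.0001]
tip now u 19.8 D -125.1 v 61.6 F [0.9 0.4 0.1]
shift tool [-61.7  23.8  91.1] q [-0.71  0.23  0.33  1.61 -0.08  1.32 -0.14]
```

Scaled: -31 mm is -0.155, -30 mm is -0.15, 0.004 rad is 0.001.

```bash
echo '{"plan":[[87, -0.15, 0.06, 0.05, 0.001], [87, -0.155, 0.06, 0.1, 0], [87, 0, 0, 0.1, 0], [87, 0, 0, 0.1, 0], [87, 0, 0, 0.105, 0], [87, 0, 0, 0, 0]]}' | python3 jog.py
python3 go.py round -8 -20
python3 - <<'E'
from cell import manip, read_camera
import cv2,numpy as np
s=read_camera("side")["image"][90:240,180:360];w=read_camera("wrist")["image"]
o=np.zeros((600,800,3),np.uint8);o[:400,:480]=cv2.resize(s,(480,400),interpolation=cv2.INTER_CUBIC)
o[360:,480:]=cv2.resize(w,(320,240));t=read_camera("top")["image"][110:240,150:310];o[:260,480:]=cv2.resize(t,(320,260))
cv2.imwrite("pics/hov.png",o[:,:,::-1])
E
```

```text
time_s: 2.23
tool_pos: [576.1, 150.2, 152.2]
orientation: [-1.947, -2.461, 0.009]
contact_force: [-0.7, 0.0, -0.8]
gripper_width: 87.0
finger_force: 0.0
t 2.23 turn 0.0023 tilt [-0.0062 -0.0024]
tip now u -12.3 D -33.0 v 2.4 F [-0.7  0.  -0.8]
shift tool [-2.4 10.6  8.7] q [-0.62  0.35  0.35  1.67 -0.13  1.15 -0.  ]
```

View pics/hov.png

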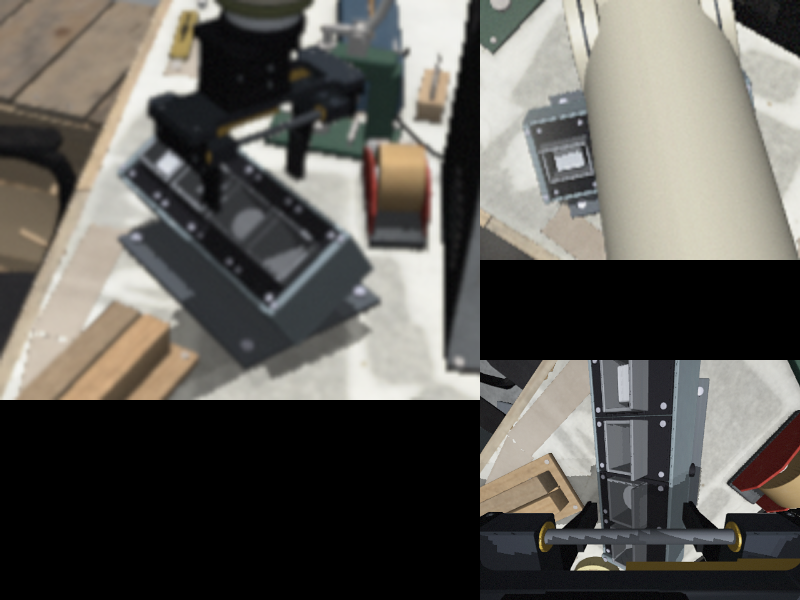

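The hover is as planned: the pressing finger stands over the round well, the other finger is behind the console, and the arm is clear. Next I overlay the model on the wrist view to tighten the calibration.

```bash
echo '{"plan":[[87, 0, 0, 0, 0], [87, 0, 0, 0, 0]]}' | python3 jog.py; python3 go.py round -8 -20; python3 - <<'E'
from h import *
from cell import manip, read_camera
c=read_camera("wrist");C["wrist2"]=c;pickle.dump(C,open("cams.pkl","wb"))
p=pickle.load(open("fit.pkl","rb"));S,u0,h,W=p[4:8]
o=np.array((150,0));k=4
im=np.clip(cv2.resize(c["image"][0:150,150:350],None,fx=k,fy=k,interpolation=cv2.INTER_CUBIC)*1.5,0,255).astype(np.uint8)[:,:,::-1].copy()
def pl(uvn,col):
    q=(proj("wrist2",pts(p,uvn))+.5-o)*k;cv2.polylines(im,[q.round().astype(int)],True,col,1);print(q.round().tolist())
for v in(94.5,31.5,-31.5):
    pl([(u0+i*20,v+j*24,h) for i,j in((1,1),(1,-1),(-1,-1),(-1,1))],(0,0,255))
    pl([(u0+20,v+27.5,h+14),(u0+20,v-27.5,h+14)],(255,0,255))
pl([(u0-7.5,31.5+21.5,h-20),(u0-7.5,31.5-21.5,h-20),(u0+7.5,31.5-21.5,h-20),(u0+7.5,31.5+21.5,h-20)],(0,255,0))
cv2.imwrite("pics/wov.png",im)
E
```

```text
time_s: 2.55
tool_pos: [579.0, 151.2, 158.0]
orientation: [1.949, 2.463, 0.003]
contact_force: [-0.7, 0.5, 0.3]
gripper_width: 87.3
finger_force: 0.0
t 2.55 turn 0.0026 tilt [0.0021 0.001 ]
tip now u -6.7 D -36.0 v 2.7 F [-0.7  0.5  0.3]
shift tool [-2.8  7.4 14.3] q [-0.62  0.34  0.35  1.67 -0.13  1.15 -0.  ]
[[409.0, -76.0], [410.0, 312.0], [204.0, 323.0], [186.0, -18.0]]
[[347.0, -150.0], [355.0, 332.0]]
[[410.0, 420.0], [411.0, 728.0], [224.0, 697.0], [210.0, 419.0]]
[[356.0, 394.0], [362.0, 770.0]]
[[411.0, 815.0], [411.0, 1066.0], [241.0, 1007.0], [229.0, 776.0]]
[[362.0, 819.0], [367.0, 1122.0]]
[[340.0, 434.0], [345.0, 671.0], [412.0, 681.0], [412.0, 435.0]]
```

View pics/wov.png

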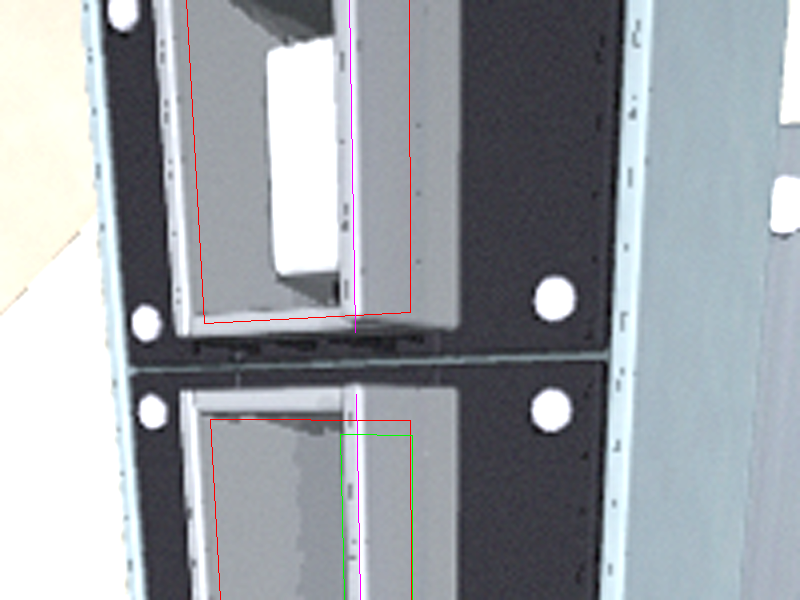

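The picture shows the square key at (300,160), the visor's inner edge at column ~338 (predicted 352) and the lower rim at ~178 (predicted 195). So relative to the hand the wells lie about 3 mm further toward the operator than the model says. I'll shift the model by that and verify by gently touching the round well's visor with the pad.

```bash
python3 - <<'E'
from h import *
p=pickle.load(open("fit.pkl","rb"));p[0]-=3*np.cos(p[3]);p[1]-=3*np.sin(p[3]);pickle.dump(p,open("fit.pkl","wb"))
E
python3 go.py round 7.6 -4.7
```

```text
t 2.6 turn 0.0026 tilt [0.0018 0.0009]
tip now u -4.3 D -34.2 v 2.7 F [0.1 0.1 0.8]
shift tool [-2.8 25.7 18.8] q [-0.62  0.34  0.35  1.67 -0.13  1.15 -0.  ]
```

Units first: shifts go in shares of 200 mm and turns go in shares of 4 rad. So 10 mm is 0.05, 9 mm is 0.045.

```bash
echo '{"plan":[[87, -0.015, 0.025, 0.05, 0], [87, 0, 0.05, 0.045, 0], [87, 0, 0.05, 0, 0], [87, 0, 0, 0, 0], [87, 0, 0, 0, 0]]}' | python3 jog.py; python3 go.py round 7.6 -4.7
```

```text
time_s: 3.02
tool_pos: [603.6, 153.6, 137.0]
orientation: [1.95, 2.463, -0.001]
contact_force: [-0.3, 0.3, -0.4]
gripper_width: 87.2
finger_force: 0.0
t 3.02 turn 0.0022 tilt [-0.0003 -0.0004]
tip now u 5.5 D -3.8 v -0.6 F [-0.3  0.3 -0.4]
shift tool [ 0.6  1.3 -1.9] q [-0.6   0.42  0.35  1.62 -0.15  1.13  0.02]
```

Scaled: 2 mm is 0.01.

```bash
for i in 1 2 3 4; do :; done; echo '{"plan":[[87, 0, 0.01, 0, 0], [87, 0, 0, 0, 0]]}' | python3 jog.py | grep -E "pos|contact"; echo '{"plan":[[87, 0, 0.01, 0, 0], [87, 0, 0, 0, 0]]}' | python3 jog.py| grep -E "pos|contact"; echo '{"plan":[[87, 0, 0.01, 0, 0], [87, 0, 0, 0, 0]]}' | python3 jog.py| grep -E "pos|contact"
```

```text
tool_pos: [605.4, 154.2, 137.8]
contact_force: [0.7, 0.3, 0.1]
tool_pos: [607.4, 154.8, 137.8]
contact_force: [0.0, 0.4, 0.0]
tool_pos: [609.4, 155.3, 137.7]
contact_force: [0.6, 0.2, -0.2]
```

Scaled: 2 mm is 0.01.

```bash
echo '{"plan":[[87, 0, 0.01, 0, 0], [87, 0, 0, 0, 0]]}' | python3 jog.py | grep -E "pos|contact"; python3 go.py round 7.6 -4.7
```

```text
tool_pos: [611.3, 155.7, 137.5]
contact_force: [-0.8, -0.3, 0.5]
t 3.68 turn 0.0025 tilt [-0.0001  0.0001]
tip now u 12.7 D 0.1 v -0.3 F [-0.8 -0.3  0.5]
shift tool [ 0.3 -6.9 -1.4] q [-0.59  0.43  0.35  1.59 -0.16  1.14  0.03]
```

Scaled: 1 mm is 0.005.

```bash
echo '{"plan":[[87, 0, 0.005, 0, 0], [87, 0, 0, 0, 0]]}' | python3 jog.py | grep -E "pos|contact"; echo '{"plan":[[87, 0, 0.005, 0, 0], [87, 0, 0, 0, 0]]}' | python3 jog.py | grep -E "pos|contact";echo '{"plan":[[87, 0, 0.005, 0, 0], [87, 0, 0, 0, 0]]}' | python3 jog.py | grep -E "pos|contact"
```

```text
tool_pos: [611.6, 155.7, 137.4]
contact_force: [-3.7, -0.8, 2.3]
tool_pos: [611.8, 155.8, 137.2]
contact_force: [-8.0, -1.6, 5.4]
tool_pos: [612.0, 155.8, 137.1]
contact_force: [-12.4, -2.6, 7.3]
```

Visor contact came at X ≈ 10.9 mm against 9.5 expected, so I move the model back 1.4 mm. Now into the round well.

Scaled: -10 mm is -0.05.

```bash
python3 - <<'E'
from h import *
p=pickle.load(open("fit.pkl","rb"));p[0]+=1.4*np.cos(p[3]);p[1]+=1.4*np.sin(p[3]);pickle.dump(p,open("fit.pkl","wb"))
E
echo '{"plan":[[87, 0, -0.05, 0, 0], [87, 0, 0, 0, 0], [87, 0, 0, 0, 0]]}' | python3 jog.py; python3 go.py round -8 8
```

```text
time_s: 4.43
tool_pos: [604.6, 154.1, 137.8]
orientation: [1.949, 2.463, 0.001]
contact_force: [-0.0, -0.7, 0.3]
gripper_width: 86.6
finger_force: 0.0
t 4.43 turn 0.0024 tilt [0.0009 0.0005]
tip now u 5.9 D -4.3 v -0.3 F [-0.  -0.7  0.3]
shift tool [ 0.3 -5.3 17.8] q [-0.6   0.42  0.35  1.61 -0.15  1.13  0.02]
```

Scaled: 10 mm is 0.05, 8 mm is 0.04.

```bash
echo '{"plan":[[87, 0, -0.03, 0.04, 0], [87, 0, 0.005, 0.05, 0], [87, 0, 0, 0, 0], [87, 0, 0, 0, 0]]}' | python3 jog.py; python3 go.py round -8 12
```

```text
time_s: 4.77
tool_pos: [599.0, 152.7, 118.4]
orientation: [-1.949, -2.463, 0.002]
contact_force: [0.3, 0.3, 0.5]
gripper_width: 87.0
finger_force: 0.0
t 4.77 turn 0.0025 tilt [-0.0016 -0.0007]
tip now u -9.4 D 8.9 v -0.4 F [0.3 0.3 0.5]
shift tool [0.4 2.8 1.9] q [-0.59  0.43  0.34  1.65 -0.16  1.1   0.03]
```

Now steps of 1.5 mm along the well axis (0.8 in y, 1.3 in z), correcting u a little.

Scaled: 2 mm is 0.01, 0.8 mm is 0.004.

```bash
echo '{"plan":[[87, 0, 0.01, 0.01, 0], [87, 0, 0.0025, 0.004, 0], [87, 0, 0, 0, 0]]}' | python3 jog.py | grep -E "pos|contact";  echo '{"plan":[[87, 0, 0.004, 0.0065, 0], [87, 0, 0, 0, 0]]}' | python3 jog.py | grep -E "pos|contact";echo '{"plan":[[87, 0, 0.004, 0.0065, 0], [87, 0, 0, 0, 0]]}' | python3 jog.py | grep -E "pos|contact";python3 go.py round -8 16
```

```text
tool_pos: [602.2, 153.5, 116.7]
contact_force: [0.9, 0.2, 0.1]
tool_pos: [602.8, 153.7, 115.3]
contact_force: [-0.6, -0.6, -0.5]
tool_pos: [603.5, 153.8, 114.0]
contact_force: [0.6, 0.2, 0.6]
t 5.35 turn 0.0024 tilt [-0.  0.]
tip now u -7.9 D 15.1 v -0.3 F [0.6 0.2 0.6]
shift tool [0.3 0.4 0.8] q [-0.59  0.44  0.34  1.64 -0.16  1.09  0.03]
```

Scaled: 1.3 mm is 0.0065, 0.8 mm is 0.004.

```bash
echo '{"plan":[[87, 0, 0.004, 0.0065, 0], [87, 0, 0, 0, 0]]}' | python3 jog.py | grep -E "pos|contact"; python3 go.py round -8 16
```

```text
tool_pos: [604.3, 154.0, 112.8]
contact_force: [-0.2, 0.4, 1.7]
t 5.52 turn 0.0025 tilt [0.     0.0001]
tip now u -7.7 D 16.6 v -0.3 F [-0.2  0.4  1.7]
shift tool [ 0.3 -0.6 -0.3] q [-0.59  0.44  0.34  1.64 -0.16  1.09  0.03]
```

Scaled: 1.3 mm is 0.0065, 0.8 mm is 0.004.

```bash
for r in 1 2 3; do :; done; echo '{"plan":[[87, 0, 0.004, 0.0065, 0], [87, 0, 0, 0, 0]]}' | python3 jog.py | grep -E "pos|contact"; echo '{"plan":[[87, 0, 0.004, 0.0065, 0], [87, 0, 0, 0, 0]]}' | python3 jog.py | grep -E "pos|contact"; python3 go.py round -8 16
```

```text
tool_pos: [605.0, 154.2, 111.8]
contact_force: [-2.8, 0.2, 6.4]
tool_pos: [605.8, 154.3, 110.5]
contact_force: [-0.8, -0.7, 0.7]
t 5.85 turn 0.0024 tilt [-0.      0.0002]
tip now u -7.6 D 19.4 v -0.3 F [-0.8 -0.7  0.7]
shift tool [ 0.3 -2.1 -2.7] q [-0.59  0.45  0.34  1.63 -0.17  1.09  0.03]
```

Scaled: 1.3 mm is 0.0065, 0.8 mm is 0.004.

```bash
echo '{"plan":[[87, 0, 0.004, 0.0065, 0], [87, 0, 0.004, 0.0065, 0], [87, 0, 0, 0, 0]]}' | python3 jog.py | grep -E "pos|contact"; echo '{"plan":[[87, 0, 0.004, 0.0065, 0], [87, 0, 0, 0, 0]]}' | python3 jog.py | grep -E "pos|contact"; python3 go.py round -8 16
```

```text
tool_pos: [607.4, 154.8, 107.1]
contact_force: [-0.3, 0.4, 0.3]
tool_pos: [608.2, 154.9, 106.0]
contact_force: [-0.3, -0.6, 1.2]
t 6.27 turn 0.0025 tilt [-0.0002 -0.0001]
tip now u -8.0 D 24.5 v -0.3 F [-0.3 -0.6  1.2]
shift tool [ 0.3 -4.5 -7.2] q [-0.59  0.46  0.34  1.63 -0.17  1.08  0.03]
```

Scaled: 1.3 mm is 0.0065, 0.8 mm is 0.004.

```bash
echo '{"plan":[[87, 0, 0.004, 0.0065, 0], [87, 0, 0, 0, 0]]}' | python3 jog.py | grep -E "pos|contact"; echo '{"plan":[[87, 0, 0.0025, 0.004, 0], [87, 0, 0, 0, 0]]}' | python3 jog.py | grep -E "pos|contact"; python3 go.py round -8 8
```

```text
tool_pos: [608.8, 155.1, 105.1]
contact_force: [-2.6, -1.0, 5.0]
tool_pos: [609.1, 155.1, 104.6]
contact_force: [-4.6, 0.1, 7.1]
t 6.6 turn 0.0024 tilt [-0.0009  0.    ]
tip now u -8.0 D 26.1 v -0.3 F [-4.6  0.1  7.1]
shift tool [  0.3  -9.6 -15.3] q [-0.59  0.46  0.34  1.63 -0.17  1.08  0.03]
```

The round key is home: contact at 16.4 mm, snap, hard stop at 24.4 mm. I withdraw and go to the square key (+126 mm in v).

Scaled: 32 mm is 0.16, 31 mm is 0.155.

```bash
echo '{"plan":[[87, 0, -0.04, -0.064, 0], [87, 0, -0.048, -0.0765, 0], [87, 0, -0.048, -0.0765, 0], [87, 0.16, 0, 0, 0], [87, 0.16, 0, 0, 0], [87, 0.155, 0, 0, 0], [87, 0.155, 0, 0, 0], [87, 0, 0, 0, 0], [87, 0, 0, 0, 0]]}' | python3 jog.py; python3 go.py square -8 10
```

```text
time_s: 7.35
tool_pos: [553.0, 273.9, 147.3]
orientation: [-1.944, -2.467, -0.0]
contact_force: [0.7, -1.0, 0.2]
gripper_width: 87.1
finger_force: 0.0
t 7.35 turn 0.0065 tilt [-0.0003  0.0006]
tip now u -8.7 D -24.8 v 2.0 F [ 0.7 -1.   0.2]
shift tool [-2.1 19.  29.1] q [-0.77  0.39  0.3   1.62 -0.12  1.15 -0.21]
```

Scaled: 12 mm is 0.06, 11 mm is 0.055, 0.004 rad is 0.001.

```bash
echo '{"plan":[[87, -0.01, 0.04, 0.06, 0.001], [87, 0, 0.035, 0.055, 0], [87, 0, 0.0175, 0.0285, 0], [87, 0, 0, 0, 0], [87, 0, 0, 0, 0]]}' | python3 jog.py | grep contact; python3 go.py square -8 13
```

```text
contact_force: [-0.7, -1.0, -0.6]
t 7.77 turn -0.0027 tilt [-0.0004 -0.0006]
tip now u -7.7 D 9.5 v -3.1 F [-0.7 -1.  -0.6]
shift tool [3.1 1.6 3.2] q [-0.75  0.46  0.3   1.6  -0.14  1.11 -0.19]
```

Scaled: 2.6 mm is 0.013, 2.5 mm is 0.0125.

```bash
echo '{"plan":[[87, 0.0125, 0.008, 0.013, 0], [87, 0, 0, 0, 0], [87, 0, 0, 0, 0]]}' | python3 jog.py | grep -E "pos|contact";  echo '{"plan":[[87, 0, 0.004, 0.0065, 0], [87, 0, 0, 0, 0]]}' | python3 jog.py | grep -E "pos|contact";echo '{"plan":[[87, 0, 0.004, 0.0065, 0], [87, 0, 0, 0, 0]]}' | python3 jog.py | grep -E "pos|contact";python3 go.py square -8 16
```

```text
tool_pos: [573.4, 277.0, 116.7]
contact_force: [-0.5, 0.2, -0.3]
tool_pos: [574.3, 277.1, 115.4]
contact_force: [-0.5, 0.1, 3.7]
tool_pos: [575.1, 277.2, 114.2]
contact_force: [-1.9, -0.2, 3.6]
t 8.35 turn -0.0015 tilt [0.0002 0.0005]
tip now u -7.5 D 15.1 v 0.5 F [-1.9 -0.2  3.6]
shift tool [-0.5  0.   1. ] q [-0.75  0.47  0.3   1.59 -0.15  1.1  -0.19]
```

Scaled: 1.3 mm is 0.0065, 0.8 mm is 0.004.

```bash
echo '{"plan":[[87, 0, 0.004, 0.0065, 0], [87, 0, 0, 0, 0]]}' | python3 jog.py | grep -E "pos|contact";  echo '{"plan":[[87, 0, 0.004, 0.0065, 0], [87, 0, 0, 0, 0]]}' | python3 jog.py | grep -E "pos|contact";python3 go.py square -8 16
```

```text
tool_pos: [575.9, 277.2, 112.5]
contact_force: [0.6, 0.2, -0.3]
tool_pos: [576.5, 277.2, 110.7]
contact_force: [-0.5, 0.5, 0.3]
t 8.68 turn -0.0017 tilt [-0.0002 -0.0003]
tip now u -8.1 D 18.8 v 0.1 F [-0.5  0.5  0.3]
shift tool [-0.1 -1.4 -2.4] q [-0.74  0.48  0.29  1.59 -0.15  1.1  -0.18]
```

Something gave at ~15–16 mm. I keep going until I feel the stop.

Scaled: 1.3 mm is 0.0065, 0.8 mm is 0.004.

```bash
echo '{"plan":[[87, 0, 0.004, 0.0065, 0], [87, 0, 0, 0, 0]]}' | python3 jog.py | grep -E "pos|contact";  echo '{"plan":[[87, 0, 0.004, 0.0065, 0], [87, 0, 0, 0, 0]]}' | python3 jog.py | grep -E "pos|contact";echo '{"plan":[[87, 0, 0.004, 0.0065, 0], [87, 0, 0, 0, 0]]}' | python3 jog.py | grep -E "pos|contact";python3 go.py square -8 16
```

```text
tool_pos: [577.3, 277.4, 109.4]
contact_force: [0.3, 0.2, -0.1]
tool_pos: [578.1, 277.7, 108.4]
contact_force: [-0.8, -0.7, 2.5]
tool_pos: [578.6, 277.9, 107.5]
contact_force: [-3.4, -0.7, 8.2]
t 9.18 turn -0.0015 tilt [-0.0008  0.    ]
tip now u -7.9 D 22.6 v 0.3 F [-3.4 -0.7  8.2]
shift tool [-0.3 -3.6 -5.6] q [-0.74  0.48  0.29  1.58 -0.15  1.1  -0.18]
```

The square key is home (contact ~13.4 mm, stop ~21.4 mm, 8 mm apart). Next is tri, -189 mm.

Scaled: -32 mm is -0.16, -29 mm is -0.145.

```bash
echo '{"plan":[[87, 0, -0.04, -0.064, 0], [87, 0, -0.0425, -0.068, 0], [87, 0, -0.044, -0.07, 0], [87, -0.16, 0, 0, 0], [87, -0.16, 0, 0, 0], [87, -0.16, 0, 0, 0], [87, -0.16, 0, 0, 0], [87, -0.16, 0, 0, 0], [87, -0.145, 0, 0, 0], [87, 0, 0, 0, 0], [87, 0, 0, 0, 0]]}' | python3 jog.py; python3 go.py tri -8 10
```

```text
time_s: 10.1
tool_pos: [597.4, 85.9, 147.7]
orientation: [1.959, 2.455, 0.0]
contact_force: [-0.7, 1.0, 0.2]
gripper_width: 86.5
finger_force: 0.0
t 10.1 turn -0.0054 tilt [ 0.0006 -0.0004]
tip now u -7.9 D -24.7 v -1.8 F [-0.7  1.   0.2]
shift tool [ 1.9 18.3 29.5] q [-0.53  0.37  0.38  1.66 -0.15  1.14  0.12]
```

Scaled: 12.5 mm is 0.0625, 11.3 mm is 0.0565, -0.004 rad is -0.001.

```bash
echo '{"plan":[[87, 0.0075, 0.04, 0.0625, -0.001], [87, 0, 0.035, 0.0565, 0], [87, 0, 0.0165, 0.0285, 0], [87, 0, 0, 0, 0], [87, 0, 0, 0, 0]]}' | python3 jog.py | grep contact; python3 go.py tri -8 13;echo '{"plan":[[87, 0, 0.004, 0.0065, 0], [87, 0, 0, 0, 0]]}' | python3 jog.py | grep -E "pos|contact"; echo '{"plan":[[87, 0, 0.004, 0.0065, 0], [87, 0, 0, 0, 0]]}' | python3 jog.py | grep -E "pos|contact"; python3 go.py tri -8 13
```

```text
contact_force: [0.4, -0.5, 0.3]
t 10.52 turn 0.0034 tilt [-0.0008 -0.    ]
tip now u -8.4 D 10.0 v 2.4 F [ 0.4 -0.5  0.3]
shift tool [-2.4  1.9  2.3] q [-0.52  0.44  0.37  1.64 -0.17  1.1   0.13]
tool_pos: [615.3, 94.1, 117.3]
contact_force: [-0.3, -0.6, -0.0]
tool_pos: [616.1, 94.2, 115.8]
contact_force: [0.4, -0.6, -0.5]
t 10.85 turn 0.0025 tilt [0.0004 0.0003]
tip now u -8.0 D 12.9 v 1.7 F [ 0.4 -0.6 -0.5]
shift tool [-1.7  0.   0. ] q [-0.51  0.44  0.37  1.64 -0.18  1.09  0.14]
```

Scaled: -1.5 mm is -0.0075, 1.3 mm is 0.0065.

```bash
echo '{"plan":[[87, -0.0075, 0.004, 0.0065, 0], [87, 0, 0, 0, 0]]}' | python3 jog.py | grep -E "pos|contact"; echo '{"plan":[[87, 0, 0.004, 0.0065, 0], [87, 0, 0, 0, 0]]}' | python3 jog.py | grep -E "pos|contact"; echo '{"plan":[[87, 0, 0.004, 0.0065, 0], [87, 0, 0, 0, 0]]}' | python3 jog.py | grep -E "pos|contact"; python3 go.py tri -8 13
```

```text
tool_pos: [617.2, 92.5, 114.2]
contact_force: [-0.2, -0.0, 0.3]
tool_pos: [617.9, 93.0, 112.7]
contact_force: [0.6, -1.2, -0.2]
tool_pos: [618.7, 93.2, 111.4]
contact_force: [0.8, 0.1, 0.3]
t 11.35 turn 0.0025 tilt [-0.0002  0.0001]
tip now u -8.3 D 17.9 v 0.2 F [0.8 0.1 0.3]
shift tool [-0.2 -2.3 -4.3] q [-0.51  0.45  0.37  1.63 -0.18  1.09  0.14]
```

Scaled: 1.3 mm is 0.0065, 0.8 mm is 0.004.

```bash
echo '{"plan":[[87, 0, 0.004, 0.0065, 0], [87, 0, 0, 0, 0]]}' | python3 jog.py | grep -E "pos|contact"; echo '{"plan":[[87, 0, 0.004, 0.0065, 0], [87, 0, 0, 0, 0]]}' | python3 jog.py | grep -E "pos|contact"; echo '{"plan":[[87, 0, 0.004, 0.0065, 0], [87, 0, 0, 0, 0]]}' | python3 jog.py | grep -E "pos|contact"; python3 go.py tri -8 13
```

```text
tool_pos: [619.5, 93.4, 110.1]
contact_force: [1.0, -0.3, 0.0]
tool_pos: [620.2, 93.5, 109.1]
contact_force: [-0.8, -0.5, 4.0]
tool_pos: [621.0, 93.7, 107.8]
contact_force: [-1.4, -1.4, 3.2]
t 11.85 turn 0.0024 tilt [-0.0002  0.0001]
tip now u -8.3 D 22.1 v 0.2 F [-1.4 -1.4  3.2]
shift tool [-0.1 -4.6 -7.9] q [-0.51  0.46  0.37  1.63 -0.18  1.09  0.14]
```

Scaled: 1.3 mm is 0.0065, 0.6 mm is 0.003.

```bash
echo '{"plan":[[87, 0, 0.003, 0.0065, 0], [87, 0, 0, 0, 0]]}' | python3 jog.py | grep -E "pos|contact"; echo '{"plan":[[87, 0, 0.003, 0.0065, 0], [87, 0, 0.003, 0.0065, 0], [87, 0, 0, 0, 0]]}' | python3 jog.py | grep -E "pos|contact"; python3 go.py tri -9 13
```

```text
tool_pos: [621.8, 94.0, 106.2]
contact_force: [-0.6, -0.7, -0.5]
tool_pos: [622.7, 94.2, 103.3]
contact_force: [-0.5, -0.2, -0.4]
t 12.27 turn 0.0025 tilt [-0.0004 -0.0001]
tip now u -9.2 D 26.8 v 0.2 F [-0.5 -0.2 -0.4]
shift tool [ -0.2  -7.2 -11.8] q [-0.5   0.47  0.37  1.63 -0.18  1.08  0.14]
```

Scaled: 1.3 mm is 0.0065, 0.7 mm is 0.0035.

```bash
echo '{"plan":[[87, 0, 0.0035, 0.0065, 0], [87, 0, 0, 0, 0]]}' | python3 jog.py | grep -E "pos|contact"; echo '{"plan":[[87, 0, 0.0035, 0.0065, 0], [87, 0, 0, 0, 0]]}' | python3 jog.py | grep -E "pos|contact"; python3 go.py tri -9 -25
```

```text
tool_pos: [623.5, 94.3, 102.3]
contact_force: [-0.1, 0.9, 1.3]
tool_pos: [624.1, 94.4, 101.5]
contact_force: [-3.1, -1.0, 6.8]
t 12.6 turn 0.0023 tilt [-0.0003  0.0001]
tip now u -9.1 D 29.1 v 0.2 F [-3.1 -1.   6.8]
shift tool [ -0.1 -28.6 -45.9] q [-0.5   0.48  0.36  1.62 -0.19  1.08  0.14]
```

The tri key is home (20 to 28 mm). Now the bar. It is only 15 mm wide, so the contact edge must stay at u between -7.5 and about -5.

Scaled: 32 mm is 0.16, 31 mm is 0.155.

```bash
echo '{"plan":[[87, 0, -0.045, -0.0715, 0], [87, 0, -0.048, -0.0765, 0], [87, 0, -0.05, -0.08, 0], [87, 0.16, 0, 0, 0], [87, 0.16, 0, 0, 0], [87, 0.155, 0, 0, 0], [87, 0.155, 0, 0, 0], [87, 0, 0, 0, 0], [87, 0, 0, 0, 0]]}' | python3 jog.py | grep contact; python3 go.py bar -5 10
```

```text
contact_force: [1.3, -0.3, -0.3]
t 13.35 turn 0.0065 tilt [-0.0002  0.0007]
tip now u -9.6 D -24.5 v 2.5 F [ 1.3 -0.3 -0.3]
shift tool [-2.6 22.2 26.8] q [-0.7   0.37  0.33  1.66 -0.13  1.14 -0.1 ]
```

Scaled: 11 mm is 0.055, 9 mm is 0.045, 0.004 rad is 0.001.

```bash
echo '{"plan":[[87, -0.005, 0.045, 0.055, 0.001], [87, 0, 0.04, 0.055, 0], [87, 0, 0.024, 0.0275, 0], [87, 0, 0, 0, 0], [87, 0, 0, 0, 0]]}' | python3 jog.py | grep contact; python3 go.py bar -5 13;echo '{"plan":[[87, 0, 0.006, 0.01, 0], [87, 0, 0, 0, 0], [87, 0, 0, 0, 0]]}' | python3 jog.py | grep -E "pos|contact"; python3 go.py bar -5 14
```

```text
contact_force: [1.2, 0.1, 0.2]
t 13.77 turn -0.0028 tilt [-0.0005 -0.0007]
tip now u -5.7 D 10.3 v -1.6 F [1.2 0.1 0.2]
shift tool [1.7 2.  1.9] q [-0.67  0.44  0.32  1.62 -0.15  1.1  -0.08]
tool_pos: [590.0, 214.7, 117.8]
contact_force: [-1.0, -0.2, -0.3]
t 14.02 turn -0.0017 tilt [0.0004 0.0004]
tip now u -5.3 D 12.2 v -0.7 F [-1.  -0.2 -0.3]
shift tool [0.7 1.2 1.3] q [-0.67  0.45  0.32  1.62 -0.15  1.1  -0.08]
```

Scaled: 1.3 mm is 0.0065, 0.8 mm is 0.004.

```bash
echo '{"plan":[[87, 0, 0.004, 0.0065, 0], [87, 0, 0, 0, 0]]}' | python3 jog.py | grep -E "pos|contact"; echo '{"plan":[[87, 0, 0.004, 0.0065, 0], [87, 0, 0, 0, 0]]}' | python3 jog.py | grep -E "pos|contact"; echo '{"plan":[[87, 0, 0.004, 0.0065, 0], [87, 0, 0, 0, 0]]}' | python3 jog.py | grep -E "pos|contact"; echo '{"plan":[[87, 0, 0.004, 0.0065, 0], [87, 0, 0, 0, 0]]}' | python3 jog.py | grep -E "pos|contact"; python3 go.py bar -5 13
```

```text
tool_pos: [590.7, 215.0, 116.2]
contact_force: [0.3, 0.4, -1.5]
tool_pos: [591.5, 215.1, 114.6]
contact_force: [-0.5, 0.3, -0.2]
tool_pos: [592.3, 215.3, 113.2]
contact_force: [-0.2, -0.8, -0.8]
tool_pos: [593.0, 215.5, 111.9]
contact_force: [-0.2, 0.1, 0.1]
t 14.68 turn -0.0015 tilt [-0.0002 -0.0001]
tip now u -5.7 D 18.9 v -0.7 F [-0.2  0.1  0.1]
shift tool [ 0.7 -2.6 -5.4] q [-0.67  0.46  0.32  1.61 -0.16  1.09 -0.08]
```

Scaled: 1.2 mm is 0.006, 0.9 mm is 0.0045.

```bash
echo '{"plan":[[87, 0, 0.0045, 0.006, 0], [87, 0, 0, 0, 0]]}' | python3 jog.py | grep -E "pos|contact"; echo '{"plan":[[87, 0, 0.004, 0.006, 0], [87, 0, 0, 0, 0]]}' | python3 jog.py | grep -E "pos|contact"; python3 go.py bar -5 13
```

```text
tool_pos: [594.0, 215.7, 110.7]
contact_force: [-0.0, 0.3, 0.1]
tool_pos: [594.4, 215.8, 109.5]
contact_force: [-1.8, -0.7, 0.9]
t 15.02 turn -0.0016 tilt [-0.001  -0.0002]
tip now u -5.8 D 21.7 v -0.7 F [-1.8 -0.7  0.9]
shift tool [ 0.7 -4.  -7.7] q [-0.67  0.46  0.32  1.61 -0.16  1.09 -0.08]
```

```bash
echo '{"plan":[[87, 0, 0.0035, 0.0065, 0], [87, 0, 0, 0, 0]]}' | python3 jog.py | grep -E "pos|contact"; python3 go.py bar -5 13;  echo '{"plan":[[87, 0, 0.0035, 0.0065, 0], [87, 0, 0, 0, 0]]}' | python3 jog.py | grep -E "pos|contact"; python3 go.py bar -5 13
```

```text
tool_pos: [595.0, 215.9, 108.2]
contact_force: [-3.0, -0.0, 2.1]
t 15.18 turn -0.0015 tilt [-0.001  -0.0002]
tip now u -6.0 D 23.1 v -0.7 F [-3.  -0.   2.1]
shift tool [ 0.7 -4.5 -9.1] q [-0.67  0.47  0.32  1.61 -0.16  1.09 -0.08]
tool_pos: [595.7, 216.1, 106.8]
contact_force: [-4.9, -0.4, 2.3]
t 15.35 turn -0.0016 tilt [-0.0009 -0.0002]
tip now u -6.1 D 24.6 v -0.7 F [-4.9 -0.4  2.3]
shift tool [  0.7  -5.2 -10.4] q [-0.67  0.47  0.32  1.61 -0.16  1.09 -0.08]
```

The tool still moves freely, so this looks like the bar's own spring rather than the visor. I go on carefully to feel its stop.

Scaled: 1.4 mm is 0.007, 0.5 mm is 0.0025.

```bash
echo '{"plan":[[87, 0, 0.0025, 0.007, 0], [87, 0, 0, 0, 0]]}' | python3 jog.py | grep -E "pos|contact"; python3 go.py bar -5 13|grep now;  echo '{"plan":[[87, 0, 0.0025, 0.007, 0], [87, 0, 0, 0, 0]]}' | python3 jog.py | grep -E "pos|contact"; python3 go.py bar -5 13|grep now
```

```text
tool_pos: [596.3, 216.2, 105.5]
contact_force: [-4.6, -1.9, 3.3]
tip now u -6.3 D 26.0 v -0.7 F [-4.6 -1.9  3.3]
tool_pos: [596.7, 216.4, 104.2]
contact_force: [-5.0, -1.5, 3.3]
tip now u -6.5 D 27.5 v -0.7 F [-5.  -1.5  3.3]
```

Scaled: 1.3 mm is 0.0065, 0.6 mm is 0.003.

```bash
echo '{"plan":[[87, 0, 0.003, 0.0065, 0], [87, 0, 0, 0, 0]]}' | python3 jog.py | grep -E "pos|contact"; python3 go.py bar -5 13|grep now;  echo '{"plan":[[87, 0, 0.003, 0.0065, 0], [87, 0, 0, 0, 0]]}' | python3 jog.py | grep -E "pos|contact"; python3 go.py bar -5 13|grep now
```

```text
tool_pos: [597.2, 216.5, 102.9]
contact_force: [-5.8, -1.2, 4.5]
tip now u -6.9 D 28.8 v -0.7 F [-5.8 -1.2  4.5]
tool_pos: [597.7, 216.6, 101.5]
contact_force: [-5.5, -1.1, 3.6]
tip now u -7.1 D 30.2 v -0.7 F [-5.5 -1.1  3.6]
```

Scaled: -1.5 mm is -0.0075.

```bash
echo '{"plan":[[87, 0, 0, -0.0075, 0], [87, 0, 0, 0, 0]]}' | python3 jog.py | grep -E "pos|contact"; echo '{"plan":[[87, 0, -0.004, -0.0065, 0], [87, 0, 0, 0, 0]]}' | python3 jog.py | grep -E "pos|contact"; python3 go.py bar -5 13|grep now;  echo '{"plan":[[87, 0, -0.004, -0.0065, 0], [87, 0, 0, 0, 0]]}' | python3 jog.py | grep -E "pos|contact"; python3 go.py bar -5 13|grep now
```

```text
tool_pos: [597.1, 216.4, 102.8]
contact_force: [-7.2, -2.8, 2.5]
tool_pos: [596.3, 216.2, 104.1]
contact_force: [-6.8, -2.1, 0.9]
tip now u -7.0 D 27.2 v -0.7 F [-6.8 -2.1  0.9]
tool_pos: [595.6, 216.1, 105.3]
contact_force: [-6.3, -2.3, 0.7]
tip now u -6.8 D 25.8 v -0.7 F [-6.3 -2.3  0.7]
```

The force leans too far toward the operator, so the tip corner is only catching the bar's lower edge. I back off and re-enter 3 mm further up the slope.

Scaled: -5 mm is -0.025, -3 mm is -0.015.

```bash
echo '{"plan":[[87, 0, -0.015, -0.025, 0], [87, 0, -0.015, -0.025, 0], [87, 0, 0, 0, 0], [87, 0, 0, 0, 0]]}' | python3 jog.py | grep -E "pos|contact"; python3 go.py bar -3.5 18
```

```text
tool_pos: [591.6, 215.2, 116.8]
contact_force: [-0.1, -0.0, -0.1]
t 16.85 turn -0.0016 tilt [0.0023 0.0011]
tip now u -4.4 D 14.0 v -0.6 F [-0.1 -0.  -0.1]
shift tool [0.6 2.9 2.9] q [-0.67  0.45  0.32  1.62 -0.16  1.1  -0.08]
```

Scaled: 3 mm is 0.015, 2.5 mm is 0.0125.

```bash
echo '{"plan":[[87, 0, 0.015, 0.0125, 0], [87, 0, 0, 0, 0]]}' | python3 jog.py | grep -E "pos|contact"; python3 go.py bar -5 13|grep now;echo '{"plan":[[87, 0, 0.003, 0.005, 0], [87, 0, 0, 0, 0]]}' | python3 jog.py | grep -E "pos|contact"; python3 go.py bar -3.5 19|grep now;  echo '{"plan":[[87, 0, 0.003, 0.005, 0], [87, 0, 0, 0, 0]]}' | python3 jog.py | grep -E "pos|contact"; python3 go.py bar -5 13|grep now
```

```text
tool_pos: [594.2, 215.8, 113.0]
contact_force: [-0.7, -0.1, 0.4]
tip now u -4.2 D 18.6 v -0.7 F [-0.7 -0.1  0.4]
tool_pos: [594.4, 215.7, 111.9]
contact_force: [-0.4, 0.5, -0.7]
tip now u -4.5 D 19.7 v -0.8 F [-0.4  0.5 -0.7]
tool_pos: [595.0, 215.9, 111.1]
contact_force: [0.4, -0.6, 0.7]
tip now u -4.4 D 20.6 v -0.8 F [ 0.4 -0.6  0.7]
```

Scaled: 1 mm is 0.005, 0.8 mm is 0.004.

```bash
echo '{"plan":[[87, 0, 0.004, 0.005, 0], [87, 0, 0, 0, 0]]}' | python3 jog.py | grep -E "pos|contact"; python3 go.py bar -5 13|grep now;echo '{"plan":[[87, 0, 0.0035, 0.005, 0], [87, 0, 0, 0, 0]]}' | python3 jog.py | grep -E "pos|contact"; python3 go.py bar -3.5 19|grep now;  echo '{"plan":[[87, 0, 0.0035, 0.005, 0], [87, 0, 0, 0, 0]]}' | python3 jog.py | grep -E "pos|contact"; python3 go.py bar -5 13|grep now
```

```text
tool_pos: [595.5, 216.1, 110.3]
contact_force: [-2.2, -0.7, 3.4]
tip now u -4.4 D 21.6 v -0.7 F [-2.2 -0.7  3.4]
tool_pos: [596.2, 216.2, 109.3]
contact_force: [-3.0, -0.3, 3.6]
tip now u -4.5 D 22.7 v -0.7 F [-3.  -0.3  3.6]
tool_pos: [596.9, 216.4, 108.2]
contact_force: [-3.2, -1.3, 4.2]
tip now u -4.4 D 24.0 v -0.7 F [-3.2 -1.3  4.2]
```

This is clean contact with the bar at 21 mm. I keep pressing while easing down-slope to stay clear of the visor.

Scaled: 1.2 mm is 0.006, 0.5 mm is 0.0025.

```bash
echo '{"plan":[[87, 0, 0.0025, 0.006, 0], [87, 0, 0, 0, 0]]}' | python3 jog.py | grep -E "contact"; python3 go.py bar -5 13|grep now;echo '{"plan":[[87, 0, 0.0025, 0.006, 0], [87, 0, 0, 0, 0]]}' | python3 jog.py | grep -E "contact"; python3 go.py bar -3.5 19|grep now;  echo '{"plan":[[87, 0, 0.0025, 0.006, 0], [87, 0, 0, 0, 0]]}' | python3 jog.py | grep -E "contact"; python3 go.py bar -5 13|grep now
```

```text
contact_force: [-3.8, -0.9, 5.2]
tip now u -4.1 D 25.6 v -0.7 F [-3.8 -0.9  5.2]
contact_force: [-2.5, -1.1, 5.8]
tip now u -4.4 D 26.6 v -0.7 F [-2.5 -1.1  5.8]
contact_force: [-4.1, -0.3, 6.3]
tip now u -4.5 D 27.9 v -0.7 F [-4.1 -0.3  6.3]
```

Scaled: 1.2 mm is 0.006, 0.5 mm is 0.0025.

```bash
echo '{"plan":[[87, 0, 0.0025, 0.006, 0], [87, 0, 0, 0, 0]]}' | python3 jog.py | grep -E "contact"; python3 go.py bar -5 13|grep now;echo '{"plan":[[87, 0, 0.0025, 0.006, 0], [87, 0, 0, 0, 0]]}' | python3 jog.py | grep -E "contact"; python3 go.py bar -3.5 19|grep now
```

```text
contact_force: [-4.1, -1.9, 6.2]
tip now u -4.4 D 29.1 v -0.7 F [-4.1 -1.9  6.2]
contact_force: [-4.5, -1.5, 8.8]
tip now u -4.5 D 30.3 v -0.7 F [-4.5 -1.5  8.8]
```

Scaled: 1 mm is 0.005, 0.5 mm is 0.0025.

```bash
echo '{"plan":[[87, 0, 0.0025, 0.005, 0], [87, 0, 0, 0, 0]]}' | python3 jog.py | grep -E "contact"; python3 go.py bar -5 13|grep -E "now|t ";echo '{"plan":[[87, 0, 0.0015, 0.0035, 0], [87, 0, 0, 0, 0]]}' | python3 jog.py | grep -E "contact"; python3 go.py bar -3.5 19|grep now
```

```text
contact_force: [-6.1, -2.0, 12.6]
t 18.85 turn -0.0016 tilt [0.0005 0.0005]
tip now u -4.5 D 31.1 v -0.7 F [-6.1 -2.  12.6]
shift tool [  0.7 -10.  -15. ] q [-0.66  0.48  0.32  1.6  -0.17  1.08 -0.07]
contact_force: [-6.5, -2.2, 16.1]
tip now u -4.5 D 31.5 v -0.7 F [-6.5 -2.2 16.1]
```

Firm stop reached (~14–17 N). I ease slightly and hold about 2 s in total, then withdraw.

Scaled: -0.4 mm is -0.002, -0.1 mm is -0.0005.

```bash
echo '{"plan":[[87, 0, -0.0005, -0.002, 0], [87, 0, 0, 0, 0], [87, 0, 0, 0, 0], [87, 0, 0, 0, 0], [87, 0, 0, 0, 0], [87, 0, 0, 0, 0], [87, 0, 0, 0, 0], [87, 0, 0, 0, 0], [87, 0, 0, 0, 0], [87, 0, 0, 0, 0], [87, 0, 0, 0, 0], [87, 0, 0, 0, 0]]}' | python3 jog.py | grep -E "time|contact"; echo '{"plan":[[87, 0, 0, 0, 0], [87, 0, 0, 0, 0], [87, 0, 0, 0, 0], [87, 0, 0, 0, 0], [87, 0, 0, 0, 0], [87, 0, 0, 0, 0], [87, 0, 0, 0, 0], [87, 0, 0, 0, 0], [87, 0, 0, 0, 0]]}' | python3 jog.py | grep -E "time|contact"; python3 go.py bar -5 13|grep now
echo '{"plan":[[87, 0, -0.03, -0.048, 0], [87, 0, -0.045, -0.072, 0], [87, 0, -0.048, -0.0765, 0], [87, 0, -0.05, -0.08, 0], [87, 0, 0, -0.15, 0], [87, 0, 0, -0.15, 0], [87, 0, 0, 0, 0], [87, 0, 0, 0, 0]]}' | python3 jog.py; python3 go.py bar -5 -60
```

```text
time_s: 20.02
contact_force: [-5.7, -2.3, 13.9]
time_s: 20.77
contact_force: [-6.1, -1.4, 13.4]
tip now u -4.3 D 31.3 v -0.7 F [-6.1 -1.4 13.4]
time_s: 21.43
tool_pos: [567.8, 209.8, 218.1]
orientation: [1.953, 2.458, 0.007]
contact_force: [0.6, -1.3, -1.3]
gripper_width: 86.9
finger_force: 0.0
t 21.43 turn -0.0016 tilt [0.0042 0.0021]
tip now u 28.7 D -84.6 v -0.5 F [ 0.6 -1.3 -1.3]
shift tool [  0.4 -15.7  38.7] q [-0.71  0.31  0.34  1.58 -0.11  1.27 -0.12]
```

```bash
python3 - <<'E'
from cell import manip, read_camera
from h import *
n=read_camera("side")["image"];f=lambda i:cv2.resize(i[120:225,215:325],(400,382),interpolation=cv2.INTER_CUBIC)
o=np.hstack([f(C["side"]["image"]),f(n)]);cv2.imwrite("pics/end.png",o[:,:,::-1])
d=np.abs(n.astype(int)-C["side"]["image"]).max(2)[230:340,200:320];print("bystander diff px",(d>60).sum())
E
```

```text
bystander diff px 0
```

View pics/end.png

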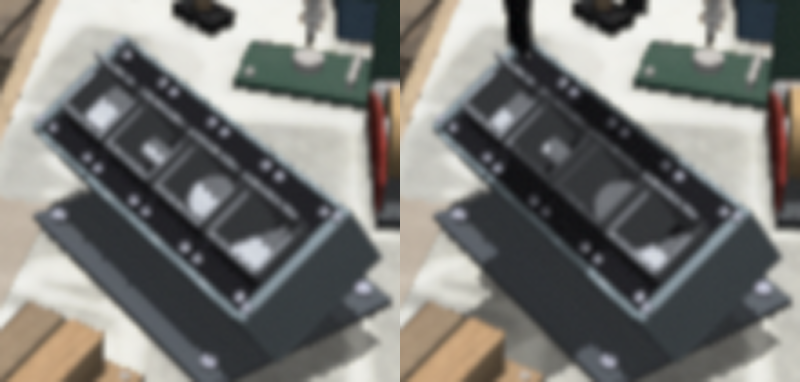

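In the right half (now) the square (505,115), round (615,195) and tri (655,250) keys sit deeper and are shifted, the bar (550,150) is back out, and tape and marker have not moved.

```bash
python3 -c "
from cell import manip, read_camera
print(manip.finish_job())"
```

```text
the job is handed in; nothing more can be done
None
```

Job handed in at about 21.5 s: round, square and triangular keys were felt to snap home in that order, the bar was held at its stop for about 2 s at roughly 14 N (17 N peak) and released, after one earlier partial press that slipped on its edge and was let out, and the tape and marker did not move.

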